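# Activate the mixing cartridges and set up the rocking mixer

### The job

Take the blue hold-down plate off the rocking mixer and lay it aside; click the orange plunger of every mixing cartridge on the bench fully home (hold the cartridge and push the plunger against the ledge at the back of the bench) and lay each one down in a cradle of its own in the mixer. When all are in, lower the plate over the mixer's two pins again until it rests flush on the end bars, then press the green start button. Leave the other things on the bench where they are.

Things in the scene. Friction and masses are not known exactly. Their poses are not given: they have to be found in the camera images.
- cart1: mixing cartridge, 80 g: white square barrel 96 x 24 x 24 mm, amber window, black collar at the plunger end. Origin at the barrel's centre (12 mm up when lying on the bench, any flat side down), x along it to the plunger end. Orange plunger, 16 mm in diameter: tip at x = 62 mm when out, 52 mm when home; other end at x = -48 mm. Two to four of the cartridges are present
- plunger1 (a joint): plunger of cart1: 0 out (at the start), 0.010 m fully home. Stiff: takes about 6 N to move, stays where it is pushed, and comes up hard against its stop when home
- cart2: mixing cartridge, 80 g: white square barrel 96 x 24 x 24 mm, amber window, black collar at the plunger end. Origin at the barrel's centre (12 mm up when lying on the bench, any flat side down), x along it to the plunger end. Orange plunger, 16 mm in diameter: tip at x = 62 mm when out, 52 mm when home; other end at x = -48 mm. Two to four of the cartridges are present
- plunger2 (a joint): plunger of cart2: 0 out (at the start), 0.010 m fully home. Stiff: takes about 6 N to move, stays where it is pushed, and comes up hard against its stop when home
- cart3: mixing cartridge, 80 g: white square barrel 96 x 24 x 24 mm, amber window, black collar at the plunger end. Origin at the barrel's centre (12 mm up when lying on the bench, any flat side down), x along it to the plunger end. Orange plunger, 16 mm in diameter: tip at x = 62 mm when out, 52 mm when home; other end at x = -48 mm. Two to four of the cartridges are present
- plunger3 (a joint): plunger of cart3: 0 out (at the start), 0.010 m fully home. Stiff: takes about 6 N to move, stays where it is pushed, and comes up hard against its stop when home
- cart4: mixing cartridge, 80 g: white square barrel 96 x 24 x 24 mm, amber window, black collar at the plunger end. Origin at the barrel's centre (12 mm up when lying on the bench, any flat side down), x along it to the plunger end. Orange plunger, 16 mm in diameter: tip at x = 62 mm when out, 52 mm when home; other end at x = -48 mm. Two to four of the cartridges are present
- plunger4 (a joint): plunger of cart4: 0 out (at the start), 0.010 m fully home. Stiff: takes about 6 N to move, stays where it is pushed, and comes up hard against its stop when home
- ledge: white raised ledge fixed along the back of the bench: a solid block 180 mm deep, 1500 long (y), 90 high. Origin on the bench at the middle of its upright front face, which faces -x. Stock stands on it only more than 300 mm to either side (y) of the origin
- mixer: white rocking mixer (fixed; it does not rock here). Origin on the bench under the centre of its platform; x points from its control apron (towards the robot) to the ledge. Housing 250 mm wide (y), from x = -136 to 70 mm, top 54 mm above the bench; over it an aluminium platform 126 (x) x 304 (y) mm, top 74 mm above the bench
- platform (a point): centre of the top of the mixer's platform, axes as the mixer's. Two grey combs stand on it at x = -35 and 35 mm, 10 mm thick, teeth 21 mm high; their notches (floor 8 mm above the platform, 31 mm wide) make four cradles along x at y = -87, -29, 29, 87 mm. Between the combs 60 mm are free for fingers. A cartridge lies in a cradle with its centre at x = 0, z = 20 mm, plunger either way
- seat (a point): 34 mm above point platform, axes as the mixer's: where the centre of the plate's underside rests. At y = -138 and 138 mm from it two dark steel end bars, 18 mm wide (y) and 96 mm long (x), with their tops at this height; in the middle of each an upright steel locating pin, 12 mm in diameter, 30 mm high, its upper 12 mm tapered
- plate: blue hold-down plate 96 (x) x 304 (y) x 8 mm, 350 g, at the start on the mixer's pins; origin at the centre of its underside. Through holes 17 mm in diameter at y = -138 and 138 mm. Black bridge handle on top: a bar 14 mm wide (x), 112 mm long (y), from 28 to 42 mm above the underside, over the plate's centre. To lay it aside, bench is clear around x = 0.535, y = -0.37 m, its length along x
- start (a joint): green start button: 0 up, 0.006 m fully down (5 N), springs back. Pressed means beyond 0.004 m
- start_top (a point): centre of the top of the start button, 28 mm in diameter, 18 mm above the housing, on the mixer's apron at x = -104, y = 60 mm; it is pressed straight down
- jar: bystander, not to be disturbed: small capped jar, 38 mm in diameter, 55 mm tall, standing among the cartridges. Origin at its underside
- timer: bystander, not to be disturbed: white bench timer 62 x 70 x 20 mm. Origin at its underside
- tipbox: bystander, not to be disturbed: box of pipette tips with yellow deck, 85 x 125 x 51 mm. Origin at its underside
- dishes: bystander, not to be disturbed: stack of clear dishes, 90 mm in diameter, 40 mm tall. Origin at its underside
- marker: bystander, not to be disturbed: marker pen, 135 mm long, 17 mm thick, lying near the ledge. Origin at its underside
- rack: bystander, not to be disturbed: orange rack of yellow-capped tubes, 70 x 150 x 82 mm. Origin at its underside

How it is judged:
By the outcome, as a careful person would: the job done as asked, in the order asked, and still so for the second after the job is handed in, with the robot touching nothing.
Of cart1, cart2, cart3, cart4 only 2 to 4 are there at a start; the rules pass over those that are not, and their reading is None.
At some moment in a run one of cart1, cart2, cart3, cart4, plate may be knocked a few centimetres aside while the robot is not near it.
Once in a run the grip may slacken for a moment while it holds something.
It also fails if it takes over 210 s, if anything falls off the work surface, if the arm or the gripper's body presses on something with over 40 N, if the wrist force passes 120 N, or if a joint passes its speed limit or range.

### The arm

A 6-joint arm with a two-finger parallel gripper is mounted at the origin on the work surface. World frame = base frame: x ahead of the robot, y to its left, z up, the work surface at z = 0. Lengths are in mm, angles in degrees, forces in N, time in s.
With the tool pointing down it reaches from about 300 to 850 mm from the base axis. Payload 4.2 kg.
Tool frame: the origin (TCP) lies midway between the tips of the shut fingers; the grasp point (between the pads) lies 19 mm behind it; z points along the fingers, y is the line along which they close (so a half turn about z gives the same grasp; the last joint's range is limited). The gripper opens to 91 mm and grips with 3 to 60 N. Pads are 32 mm wide; open, the fingers measure 118 mm over their backs; the gripper's body (76 mm by 178 mm) begins 60 mm behind the grasp point.
Start: joints at [72.938, 18.312, 89.639, -0, 72.044, -1.146], TCP at [157.69, 552.971, 213.976] pointing down, gripper open.
Joint ranges: [-177.97, 177.97], [-48.28, 115.42], [12.27, 149.76], [-77.06, 257.06], [2.81, 150.46], [-146.56, 146.56]. Speed limits (degrees/s): [147.25, 147.25, 180, 180, 180, 180].

### API

Orientations are given as [roll, pitch, yaw] about the fixed x, y, z axes, in that order (R = Rz(yaw) Ry(pitch) Rx(roll)).
In Python, from workcell import env gives the robot as it stands.
- The arm moves only by the shell command python3 drive.py 'ROWS' [OPENING] [FORCE]. ROWS is a JSON list of rows, 1 to 8 of them, each an object with the fields trans (a list: dx, dy, dz in mm), r (a list: a rotation vector rx, ry, rz in degrees); a field left out counts as zero; each row shifts and turns the commanded pose from where the row before left it, along the tool's axes as they then stand; what a row does not reach is not made up. A row lasts 1/10 s, in which the tool goes at most 50 mm and 8.59 degrees, less where a joint would pass 70% of its speed; a pose out of reach is approached as far as the arm can. OPENING is the finger opening in mm, set as the command begins (- or left out keeps the last). The fingers move at their own pace and stop on an object; FORCE is the grip in N (left out, the last holds). Time passes only in rows, so rows that do not move let the fingers close. It prints the time, the measured TCP pose, the force, the opening and the grip force at its end. Input that does not fit is refused with a message, and nothing moves.
- env.state(): the state, without advancing time (a new reading comes with each control period).
- env.grab_frame(name): name is "scene" or "side" or "wrist"; returns the picture (420x560x3 uint8, blue, green, red); there is no depth.
- env.camera_model(name): a dict with "fx", "fy", "cx", "cy" (pixels), "T" (4x4, takes a point from camera to world coordinates). Camera axes: x right, y up, looking along -z (the intrinsics and any distortion apply to the point x, -y, -z); pixel columns grow to the right and rows downward; lengths in mm; the calibration is good to about 2 mm. The wrist camera is an equidistant fisheye: a pixel r from the principal point sees the ray r / f radians off the axis. A picture is of the moment at which its call begins: read the wrist's pose just before it. camera_model takes no time and is no camera call; for the wrist camera it gives the pose at the moment of the call.
- env.job_done(): hands the job in; it is judged then, once.
The state is a dict: "time_s": time; "qpos": joint angles; "qvel": joint speeds; "effort": joint torques, N m; "ee_pos": TCP position; "ee_rot": TCP orientation; "force": force on the tool from outside, world axes, zero at the start; "torque": the same for the moment, N m; "gripper_width": finger opening in mm; "gripper_force": force on a finger pad.
Only numpy, scipy, OpenCV 4.12 (cv2) and the standard library are available. Lean on these libraries where they do the work, as an engineer would, in place of code of your own. Each camera call takes 0.05 s, during which the arm holds its last target. There are 200 camera calls.

## Working session

There is one attempt and no reset: what is moved stays moved. The work goes in short steps, Python scripts to look and compute and a shell command to move; the robot and the scene stay as the last step left them, time stands still between calls to the robot, and variables do not carry over. Pictures are saved under pics/ and viewed, at most 14 in all, crops included, and the job is handed in when it is done.

```bash
ls; mkdir -p pics; python3 - <<'E'
from workcell import env
import cv2
print(env.state())
for n in ("scene","side","wrist"):
    m=env.camera_model(n);print(n,m)
    cv2.imwrite(f"pics/{n}0.png",env.grab_frame(n))
a=[cv2.imread(f"pics/{n}0.png") for n in("scene","side")]
E
```

```text
drive.py
pics
workcell.py
{'time_s': 0.0, 'qpos': array([ 7.29379468e+01,  1.83518058e+01,  8.97074806e+01,  2.03022684e-03,
        7.20423629e+01, -1.14470847e+00]), 'qvel': array([ 0.04411177, -0.07681244, -0.01653422, -0.02847245, -0.00472371,
       -0.05050847]), 'effort': array([ 2.76925595e-03, -4.12465811e+01, -2.31981969e+01,  7.29420106e-02,
        4.56075592e-02, -1.44909804e-04]), 'ee_pos': array([157.52204578, 552.47589453, 213.11134042]), 'ee_rot': array([-1.79898410e+02, -3.96053244e-03,  1.64082024e+02]), 'force': array([-0.04320309, -0.73127745,  0.2357882 ]), 'torque': array([-0.02370664,  0.00752188,  0.04681023]), 'gripper_force': 0.0, 'gripper_width': 91.40888696850779}
scene {'fx': 397.8996309327438, 'fy': 397.8996309327438, 'cx': 280.24772803542675, 'cy': 210.22753988044744, 'T': array([[-7.41242912e-01, -4.73860200e-01,  4.75410830e-01,
         1.05276382e+03],
       [ 6.71159904e-01, -5.33946816e-01,  5.14242337e-01,
         4.68680016e+02],
       [ 1.01651225e-02,  7.00255174e-01,  7.13820259
[... 328 characters left out ...]
19522112e-01,  5.61624558e-01, -7.97739242e-01,
        -1.01843573e+03],
       [-1.45272478e-02,  8.15712207e-01,  5.78275501e-01,
         7.43666083e+02],
       [ 0.00000000e+00,  0.00000000e+00,  0.00000000e+00,
         1.00000000e+00]])}
wrist {'fx': 325.19226210127806, 'fy': 325.19226210127806, 'cx': 279.2528956454034, 'cy': 209.720936083306, 'T': array([[ 2.74009661e-01, -9.34590693e-01, -2.26845633e-01,
         9.40652930e+01],
       [ 9.61724078e-01,  2.65702020e-01,  6.70017480e-02,
         5.70859160e+02],
       [-2.34586726e-03, -2.36522033e-01,  9.71623294e-01,
         3.83161582e+02],
       [ 0.00000000e+00,  0.00000000e+00,  0.00000000e+00,
         1.00000000e+00]])}
```
View pics/scene0.png

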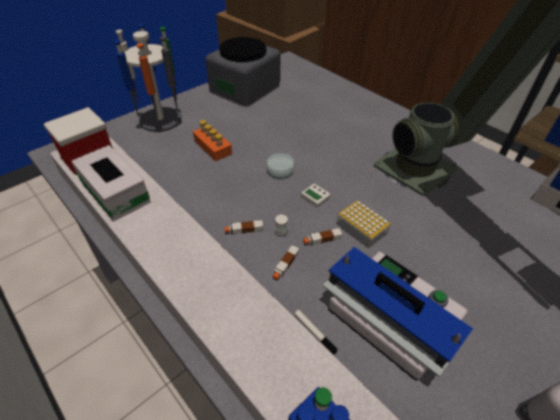

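View pics/side0.png

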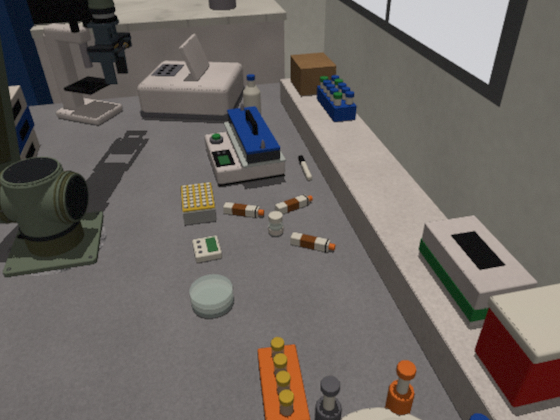

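Three cartridges are visible: scene (243,227), (288,262) and (322,237). The jar is at (281,225), the mixer around (395,305), the marker at (315,330). I'll enlarge for measurement.

```bash
cat > h.py <<'E'
import numpy as np, cv2
from scipy.spatial.transform import Rotation as R
from workcell import env
def ray(n,u,v,m=None):
    m=m or env.camera_model(n); x=(u-m["cx"])/m["fx"]; y=(v-m["cy"])/m["fy"]
    if n=="wrist":
        r=np.hypot(x,y); s=np.sin(r)/max(r,1e-9); d=np.array([x*s,-y*s,-np.cos(r)])
    else: d=np.array([x,-y,-1.])
    return m["T"][:3,3], m["T"][:3,:3]@d
def pt(n,u,v,z,m=None):
    o,d=ray(n,u,v,m); return o+d*(z-o[2])/d[2]
def proj(n,p,m=None):
    m=m or env.camera_model(n); q=m["T"][:3,:3].T@(np.asarray(p,float)-m["T"][:3,3])
    x,y,z=q[0],-q[1],-q[2]
    if n=="wrist":
        h=np.hypot(x,y); t=np.arctan2(h,z); x,y=x/h*t,y/h*t
    else: x,y=x/z,y/z
    return np.array([m["fx"]*x+m["cx"],m["fy"]*y+m["cy"]])
def tool(target,yaw=None):
    """delta in tool axes to a world TCP point, and yaw turn (rz about tool z; tool points down)"""
    s=env.state(); r=R.from_euler("xyz",s["ee_rot"],degrees=True)
    return r.inv().apply(np.asarray(target,float)-s["ee_pos"])
def crop(f,x0,y0,x1,y1,k): return cv2.resize(f[y0:y1,x0:x1],None,fx=k,fy=k,interpolation=cv2.INTER_CUBIC)
E
python3 - <<'E'
from h import *
a=crop(cv2.imread("pics/scene0.png"),215,180,480,380,3)
b=crop(cv2.imread("pics/side0.png"),170,90,350,270,3.3)
cv2.imwrite("pics/sc1.png",a);cv2.imwrite("pics/si1.png",b);print(a.shape,b.shape)
E
```

```text
(600, 795, 3) (594, 594, 3)
```

View pics/sc1.png

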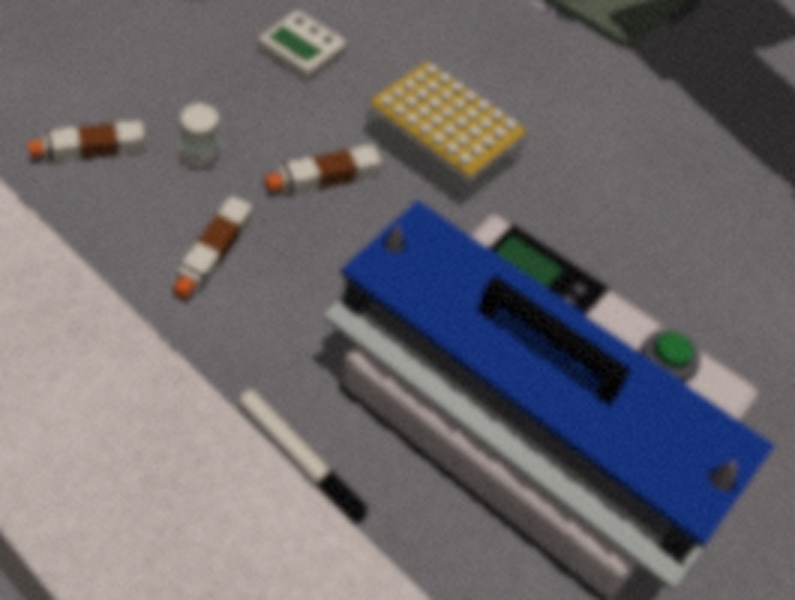

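```bash
python3 - <<'E'
from h import *
np.set_printoptions(precision=1,suppress=True)
f=lambda u,v,z:pt("scene",215+(u+.5)/3-.5,180+(v+.5)/3-.5,z)
C=[f(*p,116) for p in((418,203),(772,445),(703,543),(345,270))]
for c in C:print(c)
print("plate c",np.mean(C,0),"handle",f(492,282,150),f(625,375,150),"btn",f(675,345,72))
print("ledge",f(0,180,90),f(215,390,90),f(430,600,90))
for n,a,b in(("A",(30,149),(143,134)),("B",(268,182),(378,157)),("C",(180,288),(242,205))):
    a=f(*a,12);b=f(*b,14);print(n,a,b,np.linalg.norm(a-b),np.degrees(np.arctan2(*(a-b)[1::-1])))
print("jar",f(199,115,55),"tip",f(448,118,51),"marker",f(247,395,12),f(360,510,12))
E
```

```text
[507.3 142.5 116. ]
[489.3 442.  116. ]
[585.5 447.5 116. ]
[599.6 148.3 116. ]
plate c [545.4 295.1 116. ] handle [548.5 241.2 150. ] [542.2 349.5 150. ] btn [434.8 347.2  72. ]
ledge [ 732.8 -119.9   90. ] [733. 147.  90.] [733.1 349.7  90. ]
A [ 656.7 -192.    12. ] [ 565.1 -134.    14. ] 108.42716814911982 -32.35325401858477
B [516.3 -12.3  12. ] [418.1  36.1  14. ] 109.48204568025311 -26.222927855601874
C [656.1  22.1  12. ] [554.5  -7.4  14. ] 105.9018363833416 16.193074647063884
jar [534.4 -88.5  55. ] tip [360.5  66.   51. ] marker [684.7 134.8  12. ] [688.5 259.9  12. ]
```

View pics/si1.png

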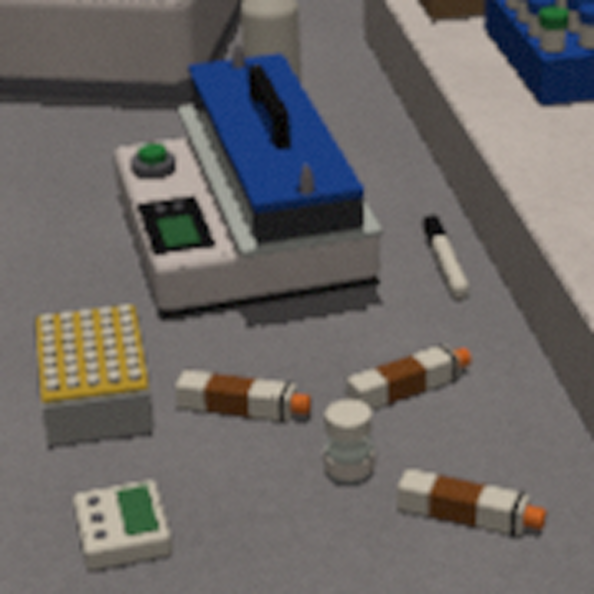

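Side view matches: three cartridges, no fourth, plate on the mixer. Turning toward the plate handle now.

```bash
python3 drive.py '[{"r":[0,0,8]},{"r":[0,0,8]},{"r":[0,0,8]},{"r":[0,0,8]},{"r":[0,0,8]},{"r":[0,0,8]},{"r":[0,0,8]},{"r":[0,0,8]}]' 80; python3 drive.py '[{"r":[0,0,7]},{"trans":[-28,38,-2]},{"trans":[-28,38,-2]},{"trans":[-28,38,-2]},{"trans":[-28,38,-2]},{"trans":[-28,38,-2]},{"trans":[-28,38,-2]},{"trans":[-28,38,-2]}]'; python3 drive.py '[{"trans":[-28,38,-2]},{"trans":[-28,38,-2]},{"trans":[-28,38,-2]},{},{}]'
python3 - <<'E'
from h import *
m=env.camera_model("wrist"); f=env.grab_frame("wrist"); cv2.imwrite("pics/w1.png",crop(f,0,0,560,420,1.42))
print(env.state()["ee_pos"],env.state()["ee_rot"])
np.save("w1.npy",m)
E
```

```text
time_s: 0.95
ee_pos: [157.6, 552.8, 213.6]
ee_rot: [-180.0, 0.0, 99.8]
force: [0.2, -0.9, 0.5]
gripper_width: 80.2
gripper_force: 0.0
time_s: 1.75
ee_pos: [435.1, 370.2, 227.9]
ee_rot: [-180.0, -0.0, 93.1]
force: [0.6, 0.1, -0.4]
gripper_width: 80.0
gripper_force: 0.0
time_s: 2.25
ee_pos: [552.5, 293.1, 233.2]
ee_rot: [-179.9, 0.0, 93.0]
force: [0.8, 0.7, -0.7]
gripper_width: 79.9
gripper_force: 0.0
[551.58765654 293.83587531 233.36143238] [-1.79901482e+02 -4.32065294e-03  9.30556101e+01]
```

View pics/w1.png

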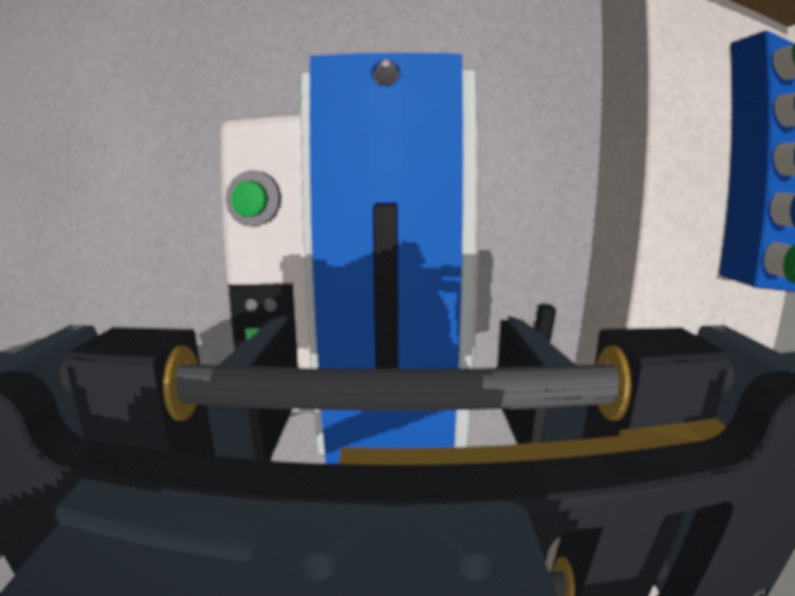

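Handle runs vertically at u≈386 (far end v≈204, z 150), pin tip at (386,66), button at (249,199).

```bash
python3 - <<'E'
from h import *
np.set_printoptions(precision=1,suppress=True)
m=np.load("w1.npy",allow_pickle=True).item()
f=lambda u,v,z:pt("wrist",(u+.5)/1.42-.5,(v+.5)/1.42-.5,z,m)
for p in((386,64,138),(385,204,150),(386,364,150),(310,56,116),(462,55,116),(249,199,72),(605,200,90),(590,330,90)):print(p,f(*p))
C=f(385,204,150)
E
```

```text
(386, 64, 138) [539.  431.3 138. ]
(385, 204, 150) [543.  349.7 150. ]
(386, 364, 150) [547.9 257.1 150. ]
(310, 56, 116) [490.2 442.  116. ]
(462, 55, 116) [585.  446.8 116. ]
(249, 199, 72) [440.4 347.6  72. ]
(605, 200, 90) [698.9 363.2  90. ]
(590, 330, 90) [700.  265.5  90. ]
```

```bash
python3 drive.py '[{"trans":[0,-6,20]},{"trans":[0,0,35]},{"trans":[0,0,35]},{"trans":[0,0,17]},{},{}]'; python3 drive.py '[{},{},{},{},{},{},{},{}]' 0 50
```

```text
time_s: 2.9
ee_pos: [545.6, 294.6, 127.6]
ee_rot: [180.0, -0.0, 93.2]
force: [-0.5, 0.2, 0.0]
gripper_width: 80.0
gripper_force: 0.0
time_s: 3.7
ee_pos: [546.2, 293.5, 126.9]
ee_rot: [-180.0, -0.0, 93.1]
force: [0.6, -0.3, -0.2]
gripper_width: 18.8
gripper_force: 0.0
```

```bash
python3 drive.py '[{},{},{},{"trans":[0,0,-10]},{"trans":[0,0,-15]},{"trans":[0,0,-20]},{"trans":[0,0,-20]},{}]' 0 50
```

```text
time_s: 4.5
ee_pos: [547.7, 294.3, 195.0]
ee_rot: [179.7, -0.1, 93.1]
force: [-0.2, 0.7, -3.7]
gripper_width: 13.9
gripper_force: 50.0
```

```bash
R='x'; python3 drive.py '[{"trans":[-15,-1,0]},{"trans":[-25,-2,0]},{"trans":[-33,-2,0]},{"trans":[-38,-3,0]},{"trans":[-38,-3,0]},{"trans":[-38,-3,0]},{"trans":[-38,-3,0]},{"trans":[-38,-3,0]}]'; python3 drive.py '[{"trans":[-38,-3,0]},{"trans":[-38,-3,0]},{"trans":[-38,-3,0]},{"trans":[-38,-3,0]},{"trans":[-38,-3,0]},{"trans":[-38,-3,0]},{"trans":[-38,-3,0]},{"trans":[-38,-3,0]}]'; python3 drive.py '[{"trans":[-38,-3,0]},{"trans":[-33,-2,0]},{"trans":[-20,-2,0]},{"r":[0,0,6]},{"r":[0,0,8]},{"r":[0,0,8]},{"r":[0,0,8]},{"r":[0,0,8]}]';  python3 drive.py '[{"r":[0,0,8]},{"r":[0,0,8]},{"r":[0,0,8]},{"r":[0,0,8]},{"r":[0,0,8]},{"r":[0,0,7]},{"r":[0,0,5]},{}]'
```

```text
time_s: 5.3
ee_pos: [538.6, 27.3, 190.3]
ee_rot: [-179.8, 0.0, 93.1]
force: [0.7, 0.5, -3.5]
gripper_width: 13.4
gripper_force: 50.0
time_s: 6.1
ee_pos: [530.7, -276.8, 190.2]
ee_rot: [-179.8, -0.1, 93.1]
force: [1.2, -0.7, -3.3]
gripper_width: 13.7
gripper_force: 50.0
time_s: 6.9
ee_pos: [529.6, -365.6, 190.6]
ee_rot: [-179.8, -0.0, 54.8]
force: [-0.1, 1.1, -3.9]
gripper_width: 13.6
gripper_force: 50.0
time_s: 7.7
ee_pos: [529.7, -365.6, 190.8]
ee_rot: [-179.9, 0.1, 3.1]
force: [-0.2, -0.0, -3.7]
gripper_width: 13.6
gripper_force: 50.0
```

```bash
python3 drive.py '[{"trans":[0,0,25]},{"trans":[0,0,35]},{"trans":[0,0,35]},{"trans":[0,0,35]},{"trans":[0,0,25]},{"trans":[0,0,10]},{}]'; python3 drive.py '[{"trans":[0,0,2]},{"trans":[0,0,2]},{"trans":[0,0,1]},{"trans":[0,0,1]},{}]'
```

```text
time_s: 8.4
ee_pos: [531.8, -367.1, 33.8]
ee_rot: [179.8, -0.2, 3.3]
force: [-7.2, 3.9, 30.5]
gripper_width: 14.0
gripper_force: 50.0
time_s: 8.9
ee_pos: [533.3, -369.0, 33.4]
ee_rot: [179.5, -0.5, 3.3]
force: [-11.6, 6.6, 55.7]
gripper_width: 13.6
gripper_force: 50.1
```

```bash
python3 drive.py '[{"trans":[0,0,-6]},{},{}]'
python3 - <<'E'
from h import *
a=crop(env.grab_frame("side"),210,150,480,420,2.2);np.save("m.npy",env.camera_model("wrist"))
b=crop(env.grab_frame("scene"),120,80,360,280,2.2)[:,:]
b=cv2.resize(b,(0,0),fx=.38,fy=.38) if 0 else b
cv2.imwrite("pics/p2.png",a)
E
```

```text
time_s: 9.2
ee_pos: [532.9, -368.2, 33.9]
ee_rot: [179.6, -0.4, 3.3]
force: [-4.4, 1.3, 28.0]
gripper_width: 13.3
gripper_force: 50.0
```

View pics/p2.png

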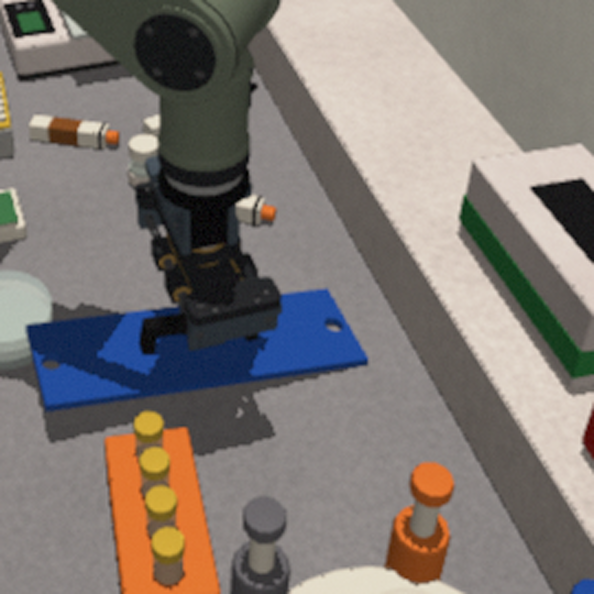

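The plate is off-centre in the grip, and its low-x corner (30,325) seems to be near the dish stack. Lift and measure.

```bash
python3 drive.py '[{"trans":[0,0,-10]},{"trans":[0,0,-20]},{"trans":[0,0,-25]},{},{}]'
python3 - <<'E'
from h import *
np.set_printoptions(precision=1,suppress=True)
print("dishes",pt("scene",281,161,40),pt("side",211,289,40))
i=cv2.imread("pics/side0.png")
for u,v in((50,363),(335,324),(25,327),(330,290),(367,362),(45,406)):
    U,V=210+(u+.5)/2.2-.5,150+(v+.5)/2.2-.5; print((u,v),pt("side",U,V,8),pt("side",U,V,30))
cv2.imwrite("pics/p3.png",crop(env.grab_frame("side"),160,100,440,380,2.1))
E
```

```text
time_s: 9.8
ee_pos: [530.3, -366.0, 81.3]
ee_rot: [-180.0, 0.0, 3.1]
force: [0.0, -0.2, -3.8]
gripper_width: 13.6
gripper_force: 50.0
dishes [ 351.4 -289.8   40. ] [ 356.7 -293.    40. ]
(50, 363) [ 392.2 -344.     8. ] [ 391.1 -364.2   30. ]
(335, 324) [ 666.5 -358.8    8. ] [ 657.1 -378.5   30. ]
(25, 327) [ 374.9 -292.9    8. ] [ 374.3 -314.6   30. ]
(330, 290) [ 678.  -313.7    8. ] [ 668.4 -334.7   30. ]
(367, 362) [ 678.1 -411.1    8. ] [ 668.5 -429.3   30. ]
(45, 406) [ 381.  -393.1    8. ] [ 380.2 -411.8   30. ]
```

View pics/p3.png

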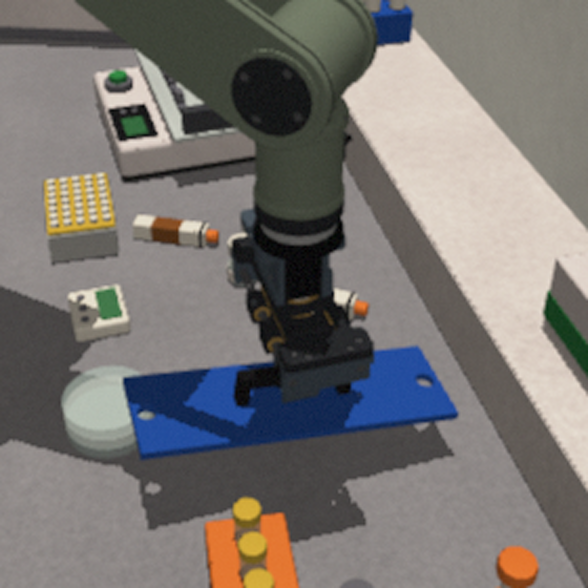

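```bash
python3 - <<'E'
from h import *
np.set_printoptions(precision=1,suppress=True)
g=lambda u,v,z:pt("side",160+(u+.5)/2.1-.5,100+(v+.5)/2.1-.5,z)
for p in((147,414),(425,381)):
  print([g(*p,z) for z in(65,71,77)])
print("dish left/right extremes",g(63,400,40),g(108,366,40))
h=lambda u,v,z:pt("side",u,v,z)
print("rack side top corners",g(207,519,45),g(285,514,45),g(247,500,82))
print("rack scene",[pt("scene",*p,45) for p in((194,137),(207,126),(231,148),(216,158))],pt("scene",204,125,82))
print("ledge front foot",g(457,410,0),[pt("side",u,v,0) for u,v in((300,120),(414,350))])
E
```

```text
[array([ 390.4, -349.1,   65. ]), array([ 390.1, -355. ,   71. ]), array([ 389.8, -361. ,   77. ])]
[array([ 658.1, -368.4,   65. ]), array([ 655.4, -374.1,   71. ]), array([ 652.7, -379.9,   77. ])]
dish left/right extremes [ 313.3 -286.2   40. ] [ 361.6 -247.8   40. ]
rack side top corners [ 425.4 -465.    45. ] [ 492.  -475.3   45. ] [ 457.5 -482.9   82. ]
rack scene [array([ 493.8, -585.5,   45. ]), array([ 420.7, -611.7,   45. ]), array([ 435.5, -449.3,   45. ]), array([ 505.5, -438.4,   45. ])] [ 453.6 -574.7   82. ]
ledge front foot [ 704.  -353.7    0. ] [array([763.9, 544.3,  -0. ]), array([ 716.9, -504.9,    0. ])]
```

The dishes stayed put; the plate just tilted about 7° in the grip. I'll shift it clear of the dishes and lay it down with a softer grip.

```bash
python3 drive.py '[{"trans":[5,3,0],"r":[0,0,1]},{"trans":[10,5,0],"r":[0,0,1]},{"trans":[5,3,0],"r":[0,0,1]},{"trans":[0,0,10]},{"trans":[0,0,15]},{"trans":[0,0,10]},{"trans":[0,0,5]},{}]'; python3 drive.py '[{"trans":[0,0,4]},{"trans":[0,0,4]},{"trans":[0,0,4]},{"trans":[0,0,3]},{"trans":[0,0,2]},{},{}]' - 14
```

```text
time_s: 10.65
ee_pos: [550.4, -376.1, 40.6]
ee_rot: [-179.9, 0.1, 0.1]
force: [-0.6, 0.6, -4.1]
gripper_width: 13.9
gripper_force: 50.0
time_s: 11.35
ee_pos: [551.1, -376.5, 24.9]
ee_rot: [-180.0, -0.0, 0.1]
force: [-0.3, -0.5, -4.2]
gripper_width: 13.8
gripper_force: 14.0
```

```bash
python3 drive.py '[{"trans":[0,0,2]},{"trans":[0,0,2]},{"trans":[0,0,2]},{"trans":[0,0,1]},{}]' - 14
```

```text
time_s: 11.85
ee_pos: [551.0, -376.5, 17.7]
ee_rot: [-180.0, 0.0, 0.1]
force: [-0.9, 0.6, -3.1]
gripper_width: 14.0
gripper_force: 14.0
```

```bash
python3 drive.py '[{"trans":[0,0,1]},{"trans":[0,0,1]},{"trans":[0,0,1]},{}]' - 14
```

```text
time_s: 12.25
ee_pos: [551.1, -376.5, 14.9]
ee_rot: [-180.0, -0.0, 0.1]
force: [-0.3, 0.2, -3.6]
gripper_width: 13.8
gripper_force: 14.0
```

```bash
python3 drive.py '[{"trans":[0,0,1]},{"trans":[0,0,1]},{}]' - 14;  python3 drive.py '[{"trans":[0,0,1]},{}]' - 14
```

```text
time_s: 12.55
ee_pos: [551.1, -376.6, 14.8]
ee_rot: [180.0, -0.0, 0.1]
force: [-3.8, 2.1, 8.7]
gripper_width: 13.8
gripper_force: 14.0
time_s: 12.75
ee_pos: [551.2, -376.6, 14.8]
ee_rot: [180.0, -0.1, 0.1]
force: [-5.0, 3.3, 11.7]
gripper_width: 13.8
gripper_force: 14.0
```

```bash
python3 drive.py '[{},{},{},{"trans":[0,0,-10]},{"trans":[0,0,-25]},{"trans":[0,0,-45]},{"trans":[0,0,-45]},{"trans":[0,0,-45]}]' 60; python3 drive.py '[{"trans":[-14,-38,-14]},{"trans":[-14,-39,-14]},{"trans":[-14,-39,-14]},{"trans":[-14,-39,-14]},{"trans":[-14,-39,-14]},{"trans":[-14,-39,-14]},{"trans":[-14,-39,-14]},{"trans":[-13,-39,-14]}]'; python3 drive.py '[{},{},{}]'
python3 - <<'E'
from h import *
m=env.camera_model("wrist"); f=env.grab_frame("wrist"); cv2.imwrite("pics/w2.png",crop(f,0,0,560,420,1.42))
np.save("w2.npy",m)
E
```

```text
time_s: 13.55
ee_pos: [551.0, -376.5, 184.2]
ee_rot: [180.0, -0.0, 0.1]
force: [0.8, -0.5, -0.7]
gripper_width: 60.1
gripper_force: 0.0
time_s: 14.35
ee_pos: [438.6, -64.3, 295.2]
ee_rot: [-180.0, -0.1, 0.1]
force: [0.4, 1.1, -0.6]
gripper_width: 60.0
gripper_force: 0.0
time_s: 14.65
ee_pos: [439.8, -66.4, 293.7]
ee_rot: [180.0, 0.0, 0.1]
force: [0.2, -0.6, -0.1]
gripper_width: 60.5
gripper_force: 0.0
```

View pics/w2.png

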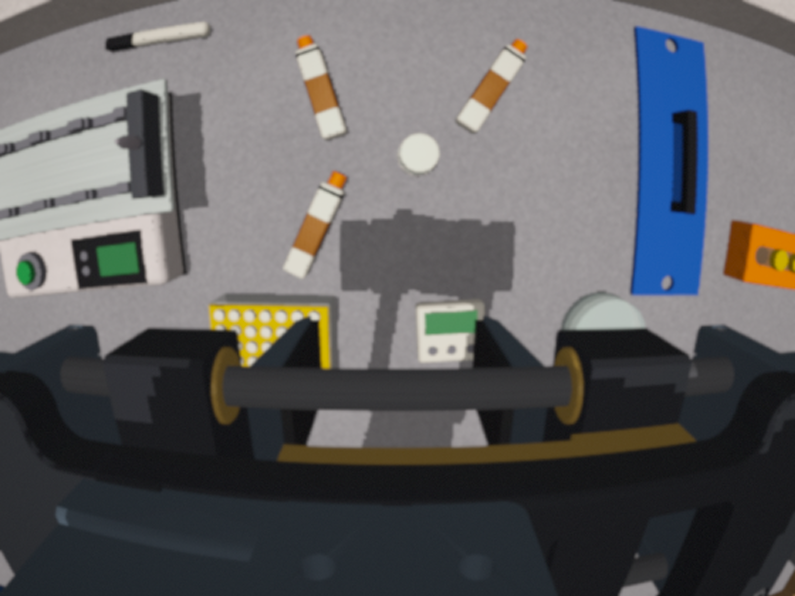

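```bash
cat >> h.py <<'E'
def w(f,*pts):
    m=np.load(f,allow_pickle=True).item(); return [pt("wrist",(u+.5)/1.42-.5,(v+.5)/1.42-.5,z,m) for u,v,z in pts]
def cart(n,a,b,z=12):
    a=np.asarray(a);b=np.asarray(b);d=(a-b)/np.linalg.norm(a-b);c=(a-62*d+b+48*d)/2
    print(n,"c",c.round(1),"ang",np.degrees(np.arctan2(d[1],d[0])).round(1),"len",np.linalg.norm(a-b).round(1)); return c
E
python3 - <<'E'
from h import *
np.set_printoptions(precision=1,suppress=True)
for n,a,b in(("A",(520,41,12),(468,126,14)),("C",(304,38,12),(334,133,14)),("B",(339,174,12),(295,271,14))): cart(n,*w("w2.npy",a,b))
print("plate holes",w("w2.npy",(671,45,8),(667,283,8)),"jar",w("w2.npy",(419,153,55)),"ledge",w("w2.npy",(400,4,0),(100,27,0),(700,20,0)),"marker",w("w2.npy",(108,42,10),(208,29,10)))
E
```

```text
A c [ 608.6 -159.5   13.1] ang -30.3 len 108.0
C c [604.3   7.4  13.1] ang 17.3 len 105.7
B c [465.9  15.3  13.1] ang -25.7 len 106.1
plate holes [array([ 687.7, -374.6,    8. ]), array([ 413. , -375.4,    8. ])] jar [array([537. , -86.3,  55. ])] ledge [array([701., -70.,   0.]), array([721.4, 282.9,   0. ]), array([ 735. , -428.6,    0. ])] marker [array([694.3, 260.9,  10. ]), array([684.8, 130.6,  10. ])]
```

Three cartridges: A tip (519,42), C tip (305,40), B tip (338,176); the plate lies flat on the right, dishes undisturbed. I'll get A first.

```bash
cat >> h.py <<'E'
def tips(n="scene",z=12):
    f=env.grab_frame(n); h=cv2.cvtColor(f,cv2.COLOR_BGR2HSV)
    k=cv2.inRange(h,(5,200,150),(14,255,255)); c,l,s,q=cv2.connectedComponentsWithStats(k)
    for i in range(1,c):
        if 6<s[i,4]<400: print(n,q[i].round(1),s[i,4],pt(n,*q[i],z).round(1))
E
python3 drive.py '[{"trans":[28,16,20]},{"trans":[28,16,20]},{"trans":[28,16,25]},{"trans":[28,15,30],"r":[0,0,8]},{"trans":[28,11,30],"r":[0,0,8]},{"trans":[28,8,30],"r":[0,0,8]},{"trans":[0,0,25],"r":[0,0,7]},{}]'; python3 drive.py '[{},{}]'; python3 - <<'E'
from h import *
tips(); tips("side"); print(tool((607,-160,104)),env.state()["ee_pos"])
E
```

```text
time_s: 15.5
ee_pos: [600.0, -159.7, 108.4]
ee_rot: [179.8, 0.6, -31.0]
force: [-0.8, 0.8, -0.4]
gripper_width: 60.2
gripper_force: 0.0
time_s: 15.7
ee_pos: [603.3, -159.3, 115.5]
ee_rot: [-180.0, -0.1, -30.8]
force: [-0.0, -0.6, 0.1]
gripper_width: 60.1
gripper_force: 0.0
scene [207.1 141.1] 145 [ 450.1 -575.9   12. ]
side [261.  211.4] 9 [514.9  -6.8  12. ]
side [331.6 245.8] 12 [ 653.4 -186.7   12. ]
side [406.3 368. ] 194 [ 680.4 -546.4   12. ]
side [394.3 390.7] 66 [ 640.5 -584.4   12. ]
side [410.5 393.9] 38 [ 664.9 -596.5   12. ]
[ 3.66063278 -0.96253568 11.86458127] [ 603.32649135 -158.93885316  115.85218535]
```

```bash
python3 drive.py '[{"trans":[3,0,25]},{"trans":[0,0,30]},{"trans":[0,0,30]},{"trans":[0,0,18]},{"trans":[0,0,7]},{}]'; python3 drive.py '[{},{},{},{},{},{},{},{}]' 0 45
```

```text
time_s: 16.4
ee_pos: [605.3, -160.1, 4.2]
ee_rot: [-180.0, 0.0, -30.9]
force: [-0.9, 0.1, 0.5]
gripper_width: 59.9
gripper_force: 0.0
time_s: 17.2
ee_pos: [605.5, -160.2, 4.4]
ee_rot: [-180.0, -0.0, -30.9]
force: [0.1, 0.3, 4.6]
gripper_width: 23.8
gripper_force: 45.0
```

```bash
python3 drive.py '[{"trans":[0,0,-10]},{"trans":[0,0,-23],"r":[0,0,-6]},{"r":[0,0,-8]},{"r":[0,0,-8]},{"r":[0,0,-8]},{"r":[0,0,-0.9]},{}]'; python3 drive.py '[{"trans":[15,0,0]},{"trans":[20,0,0]},{"trans":[15,0,0]},{"trans":[5,0,0]},{},{}]'
```

```text
time_s: 17.9
ee_pos: [605.1, -160.2, 36.9]
ee_rot: [-180.0, 0.0, -0.2]
force: [-0.1, 0.5, -0.9]
gripper_width: 23.9
gripper_force: 45.0
time_s: 18.5
ee_pos: [659.2, -160.1, 36.6]
ee_rot: [-180.0, 0.1, -0.1]
force: [0.6, 1.5, -1.2]
gripper_width: 23.7
gripper_force: 45.0
```

```bash
for i in 1 2; do python3 drive.py '[{"trans":[3,0,0]},{"trans":[3,0,0]},{"trans":[2,0,0]},{}]' | egrep 'pos|force:'; done;  for i in 1 2 ; do python3 drive.py '[{"trans":[2,0,0]},{"trans":[1,0,0]},{}]' | egrep 'pos|force:'; done
```

```text
ee_pos: [668.5, -160.3, 37.0]
force: [-0.6, 0.6, -1.0]
gripper_force: 45.0
ee_pos: [674.4, -160.2, 36.7]
force: [-5.7, 0.2, 1.7]
gripper_force: 45.0
ee_pos: [677.1, -160.2, 36.7]
force: [-4.6, 0.1, 0.4]
gripper_force: 45.0
ee_pos: [679.5, -160.2, 36.6]
force: [-6.9, 0.3, 2.6]
gripper_force: 45.0
```

```bash
for i in 1 2 3; do python3 drive.py '[{"trans":[1,0,0]},{"trans":[1,0,0]},{}]' | egrep 'pos|force:'; done
```

```text
ee_pos: [679.6, -160.1, 36.6]
force: [-10.9, -0.3, 5.3]
gripper_force: 45.0
ee_pos: [679.6, -160.1, 36.5]
force: [-15.4, -0.2, 7.9]
gripper_force: 45.0
ee_pos: [679.6, -160.1, 36.4]
force: [-20.2, -0.9, 10.4]
gripper_force: 45.0
```

Plunger A travelled ~10 mm and came up hard at TCP x 679.6: home. Carrying to cradle y=-87.

```bash
python3 drive.py '[{"trans":[-15,0,0]},{"trans":[-20,0,-20]},{"trans":[0,0,-30]},{"trans":[0,0,-40]},{"trans":[0,0,-38]},{"trans":[-10,-20,0]},{"trans":[-10,-35,0]},{"trans":[-10,-42,0]}]'; python3 drive.py '[{"trans":[-10,-42,0]},{"trans":[-10,-42,0]},{"trans":[-10,-42,0]},{"trans":[-10,-42,0]},{"trans":[-10,-42,0]},{"trans":[-11,-35,0]},{"trans":[-10,-25,0],"r":[0,0,-3]},{}]'; python3 drive.py '[{},{}]'; python3 - <<'E'
from h import *
np.set_printoptions(precision=1,suppress=True)
m=env.camera_model("wrist"); f=env.grab_frame("wrist"); cv2.imwrite("pics/w3.png",crop(f,0,0,560,420,1.42)); np.save("w3.npy",m)
s=env.state();print(s["ee_pos"],s["gripper_width"],tool((549,206.7,140)))
E
```

```text
time_s: 21.6
ee_pos: [623.3, -63.3, 165.4]
ee_rot: [180.0, -0.1, -0.2]
force: [0.8, 1.3, -1.1]
gripper_width: 24.1
gripper_force: 45.0
time_s: 22.4
ee_pos: [551.2, 210.0, 165.1]
ee_rot: [-179.9, -0.0, 3.2]
force: [0.3, -1.3, -1.0]
gripper_width: 23.8
gripper_force: 45.0
time_s: 22.6
ee_pos: [552.8, 206.1, 165.0]
ee_rot: [180.0, -0.0, 2.9]
force: [0.4, -0.6, -0.8]
gripper_width: 23.7
gripper_force: 45.0
[552.8 205.9 165. ] 23.79002504841585 [-3.8 -1.  25. ]
```

View pics/w3.png

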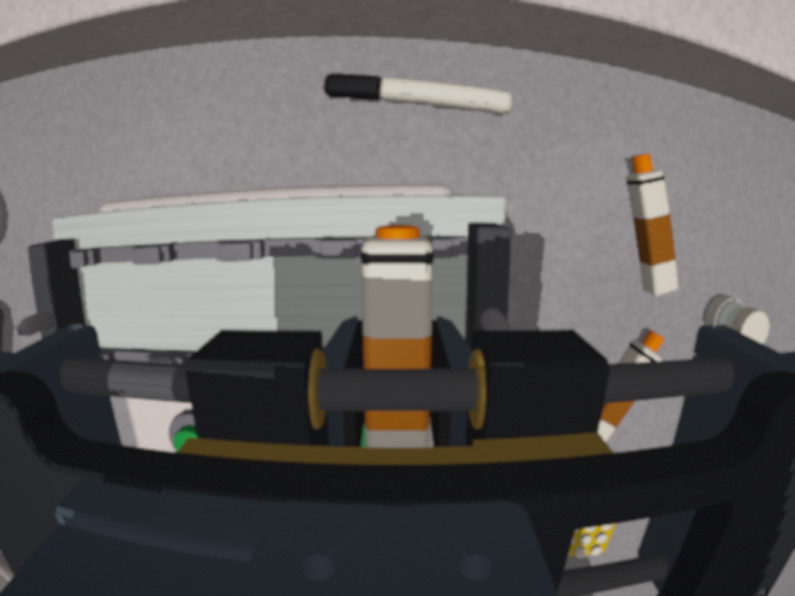

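```bash
cat >> h.py <<'E'
MO=np.array([546,293.6]);a_=np.radians(3)
def mx(x,y,z): return np.array([MO[0]+x*np.cos(a_)-y*np.sin(a_),MO[1]+x*np.sin(a_)+y*np.cos(a_),z])
def pw(f,p): return proj("wrist",p,np.load(f,allow_pickle=True).item())*1.42+.2
E
python3 - <<'E'
from h import *
np.set_printoptions(precision=1,suppress=True)
for p in((48,-129,108),(48,-147,108),(48,129,108),(48,147,108),(63,152,74),(63,-152,74)): print(p,pw("w3.npy",mx(*p)))
print("A home tip z",pw("w3.npy",(552.8+1.4+52,206,173)))
E
```

```text
(48, -129, 108) [479.  229.7]
(48, -147, 108) [513.9 230.4]
(48, 129, 108) [ 43.9 243.4]
(48, 147, 108) [ 25.5 245. ]
(63, 152, 74) [ 50.8 217.1]
(63, -152, 74) [508.4 199.1]
A home tip z [404.2 224.1]
```

The rear comb, bars and marker show, and the held cart's collar is at (397,258). Cart and bars share the same pixel bias, so alignment is good; lowering.

```bash
python3 drive.py '[{"trans":[-4,-1,10]},{"trans":[0,0,20]},{"trans":[0,0,22]},{"trans":[0,0,10]},{"trans":[0,0,5]},{},{}]'; for i in 1 2 ; do python3 drive.py '[{"trans":[0,0,2]},{"trans":[0,0,2]},{"trans":[0,0,1]},{}]' | egrep 'pos|force:';done
```

```text
time_s: 23.35
ee_pos: [548.9, 207.7, 98.7]
ee_rot: [-180.0, -0.1, 3.0]
force: [0.2, 0.1, -1.6]
gripper_width: 23.8
gripper_force: 45.0
ee_pos: [548.2, 207.6, 92.9]
force: [0.6, -1.3, -1.1]
gripper_force: 45.0
ee_pos: [548.1, 207.5, 87.7]
force: [-0.4, -0.3, -0.8]
gripper_force: 45.0
```

```bash
python3 drive.py '[{"trans":[0,0,1]},{"trans":[0,0,1]},{}]' | egrep 'pos|force:'; python3 drive.py '[{},{},{},{"trans":[0,0,-5]},{"trans":[0,0,-20]},{"trans":[0,0,-35]},{"trans":[0,0,-20]}]' 36; python3 - <<'E'
from h import *
tips("side");tips()
E
```

```text
ee_pos: [548.4, 207.6, 86.4]
force: [-0.4, -0.5, 2.6]
gripper_force: 45.0
time_s: 25.15
ee_pos: [549.3, 207.9, 168.6]
ee_rot: [-179.9, -0.2, 3.0]
force: [0.2, -0.2, 0.7]
gripper_width: 36.0
gripper_force: 0.0
side [260.4 211.2] 8 [513.5  -5.5  12. ]
side [406.4 367.9] 198 [ 680.5 -546.4   12. ]
side [393.1 389.2] 57 [ 639.7 -581.1   12. ]
side [411.2 392.7] 29 [ 667.2 -594.5   12. ]
scene [209.2 141.3] 166 [ 444.9 -570.1   12. ]
```

```bash
python3 - <<'E'
from h import *
np.set_printoptions(precision=1,suppress=True)
cart("C",*w("w3.npy",(641,155,12),(660,290,14)))
print(tool((603,6.5,100)))
E
```

```text
C c [603.3   8.   13.1] ang 16.4 len 107.8
[ 41.6 204.4  69.5]
```

```bash
python3 drive.py '[{"trans":[8,35,0]},{"trans":[8,40,0]},{"trans":[8,40,0]},{"trans":[9,40,0]},{"trans":[9,35,15]},{"trans":[0,14,25],"r":[0,0,-7]},{"trans":[0,0,30],"r":[0,0,-7]},{}]' 60;python3 drive.py '[{},{}]' ; python3 - <<'E'
from h import *
tips();tips("side");print(tool((603,7,4.5)))
E
```

```text
time_s: 26.05
ee_pos: [597.0, 5.4, 91.0]
ee_rot: [-179.8, 0.6, 16.9]
force: [-1.0, 0.3, -0.9]
gripper_width: 60.0
gripper_force: 0.0
time_s: 26.25
ee_pos: [601.8, 6.5, 97.2]
ee_rot: [180.0, -0.1, 16.9]
force: [0.4, -0.8, -0.6]
gripper_width: 60.0
gripper_force: 0.0
scene [206.5 141.1] 136 [ 451.5 -577.4   12. ]
scene [224.2 145.1] 27 [ 418.3 -515.9   12. ]
side [260.6 211.2] 9 [514.   -5.5  12. ]
side [406.4 367.9] 197 [ 680.4 -546.3   12. ]
side [392.9 389.3] 58 [ 639.4 -581.2   12. ]
side [410.6 393.9] 36 [ 665.2 -596.4   12. ]
side [401.4 399.2] 10 [ 645.7 -602.2   12. ]
[ 0.98491643 -0.16876593 93.03814169]
```

```bash
python3 drive.py '[{"trans":[1,0,25]},{"trans":[0,0,30]},{"trans":[0,0,22]},{"trans":[0,0,12]},{"trans":[0,0,4]},{}]'; python3 drive.py '[{},{},{},{},{},{},{},{}]' 0 45; python3 drive.py '[{"trans":[0,0,-10]},{"trans":[0,0,-22],"r":[0,0,8]},{"r":[0,0,8]},{"r":[0,0,1]},{"trans":[20,0,0]},{"trans":[20,0,0]},{"trans":[10,0,0]},{}]'; python3 drive.py '[{"trans":[3,0,0]},{"trans":[3,0,0]},{}]'
```

```text
time_s: 26.95
ee_pos: [602.4, 6.5, 3.5]
ee_rot: [180.0, -0.1, 17.0]
force: [-0.8, 0.7, 0.2]
gripper_width: 59.9
gripper_force: 0.0
time_s: 27.75
ee_pos: [601.9, 6.4, 3.2]
ee_rot: [-180.0, -0.0, 17.0]
force: [0.6, 0.5, 3.1]
gripper_width: 23.9
gripper_force: 45.0
time_s: 28.55
ee_pos: [652.5, 6.3, 34.4]
ee_rot: [-180.0, 0.0, 0.1]
force: [-0.9, 0.2, -1.6]
gripper_width: 23.7
gripper_force: 45.0
time_s: 28.85
ee_pos: [657.7, 6.3, 35.0]
ee_rot: [-180.0, 0.0, -0.0]
force: [-0.5, -0.7, -0.3]
gripper_width: 23.4
gripper_force: 45.0
```

```bash
for i in 1 2 3 4 5; do python3 drive.py '[{"trans":[3,0,0]},{"trans":[2,0,0]},{}]' | egrep 'pos|^force:'; done
```

```text
ee_pos: [663.1, 6.3, 35.0]
force: [0.0, -0.7, -1.1]
ee_pos: [668.2, 6.3, 34.9]
force: [-0.4, 0.9, -0.9]
ee_pos: [670.9, 6.3, 34.7]
force: [-4.9, 0.2, 2.0]
ee_pos: [675.7, 6.3, 34.6]
force: [-4.6, -0.1, 1.7]
ee_pos: [678.8, 6.4, 34.4]
force: [-9.9, 0.7, 4.2]
```

```bash
for i in 1 2 3; do python3 drive.py '[{"trans":[1,0,0]},{"trans":[1,0,0]},{}]' | egrep 'pos|^force:'; done
```

```text
ee_pos: [678.9, 6.3, 34.3]
force: [-13.3, -0.2, 6.4]
ee_pos: [678.9, 6.3, 34.3]
force: [-18.5, -0.3, 9.1]
ee_pos: [678.9, 6.4, 33.8]
force: [-22.0, 0.5, 10.0]
```

```bash
python3 drive.py '[{"trans":[-15,0,0]},{"trans":[-20,0,-20]},{"trans":[-8,0,-35]},{"trans":[0,0,-40]},{"trans":[0,0,-37]},{"trans":[-14,-25,0]},{"trans":[-14,-35,0]},{"trans":[-14,-42,0]}]'; python3 drive.py '[{"trans":[-14,-42,0]},{"trans":[-14,-42,0]},{"trans":[-14,-37,0]},{"trans":[-14,-25,0]},{"trans":[-6,-10,0],"r":[0,0,-3]},{},{}]'; python3 - <<'E'
from h import *
s=env.state();print(s["gripper_width"],tool((545.5,264.6,165)))
E
```

```text
time_s: 32.05
ee_pos: [603.8, 108.4, 167.5]
ee_rot: [-180.0, -0.1, -0.1]
force: [0.1, 1.1, -1.1]
gripper_width: 23.6
gripper_force: 45.0
time_s: 32.75
ee_pos: [542.2, 264.2, 167.0]
ee_rot: [180.0, -0.0, 3.0]
force: [-0.4, 0.3, -1.1]
gripper_width: 23.5
gripper_force: 45.0
23.54427106567719 [ 3.32095808 -0.23955494  2.05170989]
```

```bash
python3 drive.py '[{"trans":[3,0,10]},{"trans":[0,0,20]},{"trans":[0,0,24]},{"trans":[0,0,10]},{"trans":[0,0,5]},{},{}]' |egrep 'pos|^force:'; for i in 1 2 ; do python3 drive.py '[{"trans":[0,0,2]},{"trans":[0,0,2]},{"trans":[0,0,1]},{}]' | egrep 'pos|^force:';done; python3 drive.py '[{"trans":[0,0,1]},{"trans":[0,0,1]},{}]' | egrep 'pos|^force:'
```

```text
ee_pos: [545.6, 264.6, 98.8]
force: [-0.3, -0.1, -0.7]
ee_pos: [544.8, 264.5, 92.9]
force: [0.3, 0.1, -0.3]
ee_pos: [544.7, 264.4, 87.6]
force: [1.1, -0.2, -1.2]
ee_pos: [544.8, 264.5, 85.8]
force: [-0.0, 0.3, -0.2]
```

```bash
python3 drive.py '[{"trans":[0,0,1]},{}]' | egrep 'pos|^force:'; python3 drive.py '[{},{},{},{"trans":[0,0,-5]},{"trans":[0,0,-20]},{"trans":[0,0,-35]},{"trans":[0,0,-25]},{}]' 36; python3 - <<'E'
from h import *
tips("side");tips()
print(tool((464,15.5,170)))
E
```

```text
ee_pos: [545.0, 264.6, 85.2]
force: [1.1, -0.4, 1.3]
time_s: 35.55
ee_pos: [547.2, 265.6, 174.5]
ee_rot: [-179.8, -0.5, 3.0]
force: [0.4, 0.7, 0.5]
gripper_width: 36.2
gripper_force: 0.0
side [406.4 367.9] 198 [ 680.4 -546.3   12. ]
side [394.2 390.8] 68 [ 640.3 -584.4   12. ]
side [411.2 392.7] 29 [ 667.2 -594.5   12. ]
scene [209.4 141.5] 165 [ 445.  -568.5   12. ]
[-9.37090713e+01  2.44448007e+02  1.98665018e-01]
```

B's tip dropped out of the side view, so it may have been knocked or occluded. I'll move over there and look.

```bash
python3 drive.py '[{"trans":[-14,35,-10]},{"trans":[-20,40,-20]},{"trans":[-20,40,-20]},{"trans":[-20,40,-10]},{"trans":[-20,40,0],"r":[0,0,3]},{"trans":[-20,30,0]},{},{}]' 60; python3 - <<'E'
from h import *
m=env.camera_model("wrist"); f=env.grab_frame("wrist"); cv2.imwrite("pics/w4.png",crop(f,0,0,560,420,1.42)); np.save("w4.npy",m)
tips();tips("side")
E
```

```text
time_s: 36.45
ee_pos: [440.5, 34.6, 229.1]
ee_rot: [-180.0, 0.1, -0.1]
force: [-0.5, 0.7, -1.7]
gripper_width: 59.9
gripper_force: 0.0
scene [209.4 141.4] 170 [ 444.9 -569.    12. ]
side [260.7 211.3] 7 [514.3  -5.9  12. ]
side [406.3 367.9] 196 [ 680.3 -546.4   12. ]
side [393.  389.2] 58 [ 639.6 -581.    12. ]
side [411.2 392.5] 31 [ 667.3 -594.2   12. ]
side [401.6 399.4] 9 [ 645.7 -602.6   12. ]
```

View pics/w4.png

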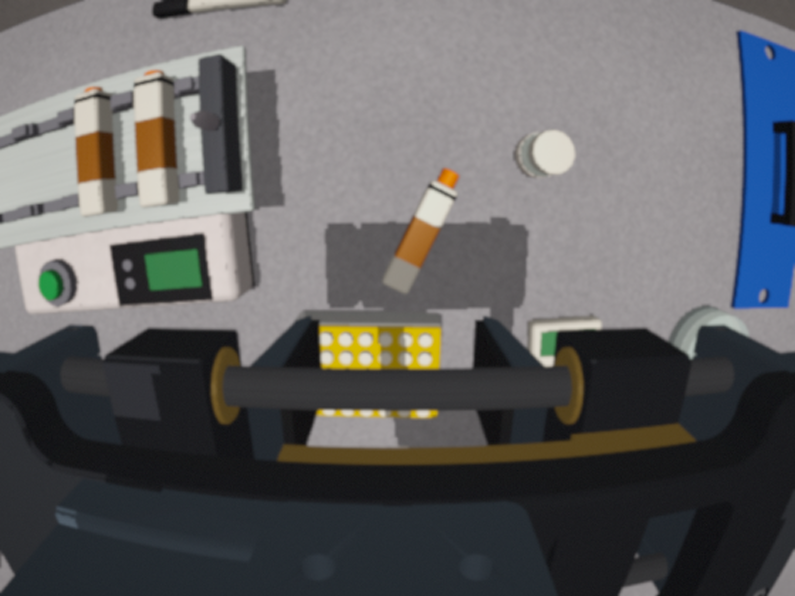

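A and C lie in their cradles (95,150), (155,140); B is unmoved, tip (450,170), tail (397,288).

```bash
python3 - <<'E'
from h import *
np.set_printoptions(precision=1,suppress=True)
c=cart("B",*w("w4.npy",(451,168,12),(397,287,14)));print(tool((464.5,15.3,100)))
print("holes",w("w4.npy",(769,52,8),(763,295,8)))
E
```

```text
B c [466.6  14.4  13.1] ang -24.0 len 110.6
[ 23.1  20.4 129.3]
holes [array([ 687.4, -373. ,    8. ]), array([ 414. , -373.8,    8. ])]
```

```bash
python3 drive.py '[{"trans":[12,10,20]},{"trans":[12,10,30]},{"trans":[0,0,30],"r":[0,0,8]},{"trans":[0,0,30],"r":[0,0,8]},{"trans":[0,0,20],"r":[0,0,9]},{},{}]'; python3 drive.py '[{"trans":[0,0,25]},{"trans":[0,0,30]},{"trans":[0,0,22]},{"trans":[0,0,12]},{"trans":[0,0,5]},{}]'
```

```text
time_s: 37.3
ee_pos: [465.8, 15.5, 99.9]
ee_rot: [-180.0, 0.0, -24.4]
force: [0.0, 0.6, -0.1]
gripper_width: 60.0
gripper_force: 0.0
time_s: 37.9
ee_pos: [466.0, 15.1, 6.5]
ee_rot: [-180.0, -0.1, -24.5]
force: [-0.9, -0.3, 0.4]
gripper_width: 59.6
gripper_force: 0.0
```

```bash
python3 drive.py '[{"trans":[0,0,2]},{},{},{},{},{},{},{}]' 0 45; python3 drive.py '[{"trans":[0,0,-10]},{"trans":[10,0,-22],"r":[0,0,-8]},{"trans":[10,0,0],"r":[0,0,-8]},{"r":[0,0,-8.5]},{}]'; python3 drive.py '[{"trans":[20,0,0]},{"trans":[35,0,0]},{"trans":[35,0,0]},{"trans":[35,0,0]},{"trans":[30,0,0]},{"trans":[15,0,0]},{},{}]'
```

```text
time_s: 38.7
ee_pos: [465.3, 14.9, 4.2]
ee_rot: [-180.0, -0.0, -24.6]
force: [-1.1, -0.9, 4.4]
gripper_width: 23.9
gripper_force: 45.0
time_s: 39.2
ee_pos: [483.9, 7.8, 36.3]
ee_rot: [-180.0, -0.0, -0.1]
force: [-0.1, 0.8, -1.2]
gripper_width: 23.5
gripper_force: 45.0
time_s: 40.0
ee_pos: [652.4, 7.6, 35.3]
ee_rot: [-180.0, 0.1, -0.2]
force: [-0.2, 0.3, -0.7]
gripper_width: 23.4
gripper_force: 45.0
```

```bash
for i in 1 2 3 4 5 6; do python3 drive.py '[{"trans":[3,0,0]},{"trans":[2,0,0]},{}]' | egrep 'pos|^force:'; done
```

```text
ee_pos: [658.6, 7.6, 36.2]
force: [-0.8, -0.2, -0.1]
ee_pos: [664.2, 7.5, 36.0]
force: [0.5, 0.1, -0.4]
ee_pos: [669.2, 7.5, 35.9]
force: [-0.2, -0.1, -1.1]
ee_pos: [671.8, 7.5, 35.5]
force: [-4.7, -0.1, 1.3]
ee_pos: [676.7, 7.5, 35.5]
force: [-4.9, -0.4, 1.0]
ee_pos: [680.6, 7.5, 35.3]
force: [-6.5, -0.5, 1.7]
```

```bash
for i in 1 2 3 4; do python3 drive.py '[{"trans":[1,0,0]},{"trans":[1,0,0]},{}]' | egrep 'pos|^force:'; done
```

```text
ee_pos: [680.6, 7.5, 35.3]
force: [-12.4, -0.2, 6.1]
ee_pos: [680.6, 7.5, 35.1]
force: [-14.6, -0.0, 7.8]
ee_pos: [680.7, 7.5, 34.7]
force: [-19.2, -0.2, 8.5]
ee_pos: [680.8, 7.4, 34.7]
force: [-23.5, -0.2, 10.9]
```

```bash
python3 drive.py '[{"trans":[-15,0,0]},{"trans":[-20,0,-20]},{"trans":[-8,0,-35]},{"trans":[0,0,-40]},{"trans":[0,0,-35]},{"trans":[-12,-25,0]},{"trans":[-12,-35,0]},{"trans":[-12,-42,0]}]'; python3 drive.py '[{"trans":[-12,-42,0]},{"trans":[-12,-42,0]},{"trans":[-12,-42,0]},{"trans":[-12,-37,0]},{"trans":[-12,-30,0]},{"trans":[-11,-20,0],"r":[0,0,-3]},{},{}]'; python3 - <<'E'
from h import *
s=env.state();print(s["gripper_width"],tool((544,322.6,100)))
E
```

```text
time_s: 43.8
ee_pos: [613.1, 109.7, 166.6]
ee_rot: [-180.0, -0.1, -0.2]
force: [0.7, 0.7, -1.2]
gripper_width: 23.6
gripper_force: 45.0
time_s: 44.6
ee_pos: [542.6, 322.8, 166.0]
ee_rot: [180.0, -0.0, 2.9]
force: [-0.4, 0.2, -0.9]
gripper_width: 23.9
gripper_force: 45.0
23.927751985229936 [ 1.39459722  0.28406313 65.97381693]
```

```bash
python3 drive.py '[{"trans":[1,0,10]},{"trans":[0,0,20]},{"trans":[0,0,22]},{"trans":[0,0,10]},{"trans":[0,0,5]},{},{}]' |egrep 'pos|^force:'; for i in 1 2 ; do python3 drive.py '[{"trans":[0,0,2]},{"trans":[0,0,2]},{"trans":[0,0,1]},{}]' | egrep 'pos|^force:';done; python3 drive.py '[{"trans":[0,0,1]},{"trans":[0,0,1]},{}]' | egrep 'pos|^force:'
```

```text
ee_pos: [544.2, 322.9, 99.8]
force: [-0.1, 0.2, -0.4]
ee_pos: [543.3, 322.8, 93.9]
force: [-0.5, 0.8, -0.2]
ee_pos: [543.3, 322.7, 88.7]
force: [-0.2, 0.2, -0.5]
ee_pos: [543.3, 322.8, 86.8]
force: [-0.8, 0.0, -1.1]
```

```bash
python3 drive.py '[{"trans":[0,0,1]},{}]' | egrep 'pos|^force:'; python3 drive.py '[{},{},{},{"trans":[0,0,-5]},{"trans":[0,0,-20]},{"trans":[0,0,-35]},{"trans":[0,0,-45]},{}]' 36; python3 drive.py '[{"trans":[0,30,0]},{"trans":[0,45,0]},{"trans":[0,45,0]},{"trans":[0,45,0]},{"trans":[0,45,0]},{"trans":[0,45,0]},{"trans":[0,45,0]},{"trans":[0,45,0]}]' 60; python3 drive.py '[{"trans":[0,45,0]},{"trans":[0,45,0]},{"trans":[0,45,0]},{"trans":[0,45,0]},{"trans":[-20,45,0]},{"trans":[-50,20,0],"r":[0,0,3]},{},{}]' ; python3 - <<'E'
from h import *
m=env.camera_model("wrist"); f=env.grab_frame("wrist"); np.save("w5.npy",m)
a=crop(f,0,0,560,250,1.42)
b=crop(env.grab_frame("scene"),300,220,490,350,1.9)
c=np.zeros((600,795,3),np.uint8);c[:a.shape[0],:a.shape[1]]=a[:,:795];c[355:355+b.shape[0]-2,:b.shape[1]]=b[:-2][:245]
cv2.imwrite("pics/w5.png",c)
E
```

```text
ee_pos: [543.5, 322.9, 86.3]
force: [-0.8, -0.9, 1.2]
time_s: 47.4
ee_pos: [546.8, 324.7, 198.4]
ee_rot: [-179.6, -0.7, 2.9]
force: [1.3, 0.4, 0.3]
gripper_width: 36.1
gripper_force: 0.0
time_s: 48.2
ee_pos: [560.5, -23.5, 190.9]
ee_rot: [-180.0, -0.0, 2.9]
force: [0.2, 0.2, -0.1]
gripper_width: 60.4
gripper_force: 0.0
time_s: 49.0
ee_pos: [506.2, -268.8, 191.0]
ee_rot: [-180.0, -0.0, -0.2]
force: [1.2, -0.0, 0.7]
gripper_width: 60.1
gripper_force: 0.0
```

View pics/w5.png

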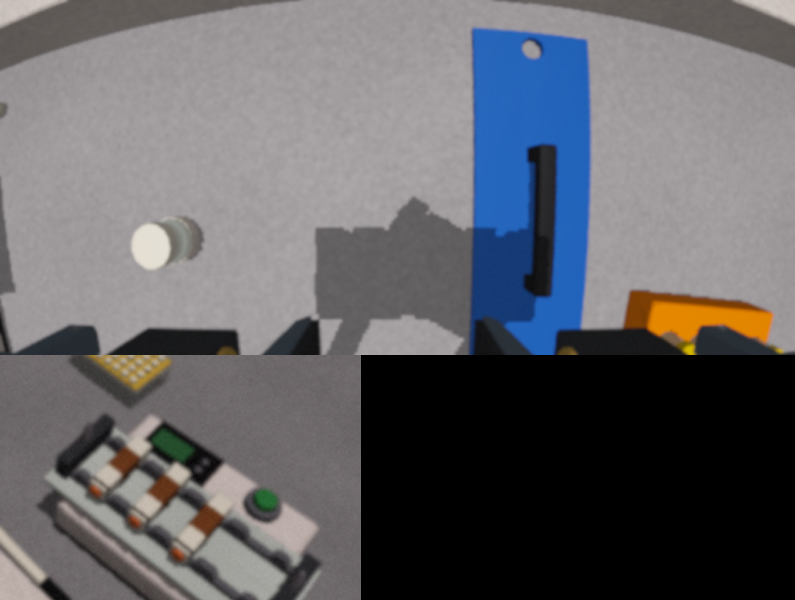

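All three lie in their cradles. The plate's handle runs from (547,147) to (543,295), hole at (532,49).

```bash
python3 - <<'E'
from h import *
np.set_printoptions(precision=1,suppress=True)
p=w("w5.npy",(548,148,42),(544,294,42),(532,49,8),(473,29,8),(588,40,8));print(p)
print("mid",(p[0]+p[1])/2, tool((*((p[0]+p[1])/2)[:2],70)))
E
```

```text
[array([ 603.5, -376.3,   42. ]), array([ 497.5, -377.2,   42. ]), array([ 687.4, -376. ,    8. ]), array([ 700.8, -328.9,    8. ]), array([ 701.7, -425.1,    8. ])]
mid [ 550.5 -376.7   42. ] [ 42.8 108.8 121.2]
```

```bash
python3 drive.py '[{"trans":[10,28,20]},{"trans":[14,40,20]},{"trans":[18,40,20]},{"trans":[0,0,30]},{"trans":[0,0,20]},{}]'; python3 - <<'E'
from h import *
print(tool((549.5,-376.5,15)))
E
```

```text
time_s: 49.7
ee_pos: [548.0, -374.2, 77.0]
ee_rot: [-179.7, 0.3, 0.0]
force: [0.3, -0.3, -0.4]
gripper_width: 60.3
gripper_force: 0.0
[ 1.83963363  2.52389263 61.94921616]
```

```bash
python3 drive.py '[{"trans":[0,2,25]},{"trans":[0,0,25]},{"trans":[0,0,14]},{},{}]'; python3 drive.py '[{},{},{},{},{},{},{},{}]' 0 60;python3 drive.py '[{},{},{},{}]'
```

```text
time_s: 50.2
ee_pos: [549.6, -378.5, 18.1]
ee_rot: [179.9, -0.1, -0.1]
force: [-0.2, 0.1, -0.1]
gripper_width: 60.2
gripper_force: 0.0
time_s: 51.0
ee_pos: [548.5, -378.0, 17.0]
ee_rot: [-180.0, 0.0, -0.1]
force: [0.2, 2.6, 2.5]
gripper_width: 13.4
gripper_force: 60.0
time_s: 51.4
ee_pos: [548.5, -378.0, 17.0]
ee_rot: [-180.0, 0.0, -0.1]
force: [-0.9, 3.7, 2.6]
gripper_width: 13.6
gripper_force: 60.0
```

```bash
python3 drive.py '[{"trans":[0,0,-10]},{"trans":[0,0,-25]},{"trans":[0,0,-40]},{"trans":[0,0,-40]},{"trans":[0,0,-40]},{"trans":[0,0,-25]},{"trans":[0,-15,0],"r":[0,0,-6]},{"r":[0,0,-8]}]'; python3 drive.py '[{"r":[0,0,-8]},{"r":[0,0,-8]},{"r":[0,0,-8]},{"r":[0,0,-8]},{"r":[0,0,-8]},{"r":[0,0,-8]},{"r":[0,0,-8]},{"r":[0,0,-8]}]'; python3 drive.py '[{"r":[0,0,-8]},{"r":[0,0,-7]},{"trans":[15,0,0]},{"trans":[30,0,0]},{"trans":[38,2,0]},{"trans":[38,2,0]},{"trans":[38,2,0]},{"trans":[38,2,0]}]'; python3 drive.py '[{"trans":[38,2,0]},{"trans":[38,2,0]},{"trans":[38,2,0]},{"trans":[38,2,0]},{"trans":[38,2,0]},{"trans":[38,2,0]},{"trans":[38,2,0]},{}]'; python3 - <<'E'
from h import *
print(tool((546,292.6,200)))
E
```

```text
time_s: 52.2
ee_pos: [548.6, -363.0, 198.2]
ee_rot: [179.9, -0.1, 14.2]
force: [-0.6, 0.2, -3.6]
gripper_width: 13.7
gripper_force: 60.0
time_s: 53.0
ee_pos: [548.2, -364.2, 196.5]
ee_rot: [-180.0, 0.1, 78.2]
force: [0.0, 0.2, -4.1]
gripper_width: 13.6
gripper_force: 60.0
time_s: 53.8
ee_pos: [546.0, -164.4, 196.9]
ee_rot: [-180.0, 0.0, 92.7]
force: [0.3, 0.0, -3.6]
gripper_width: 13.8
gripper_force: 60.0
time_s: 54.6
ee_pos: [546.4, 104.7, 196.9]
ee_rot: [180.0, -0.1, 93.0]
force: [-1.4, -0.8, -3.7]
gripper_width: 13.5
gripper_force: 60.0
[187.71203692   9.45121675  -2.61874223]
```

```bash
python3 drive.py '[{"trans":[37,2,0]},{"trans":[38,2,0]},{"trans":[38,2,0]},{"trans":[34,2,0]},{"trans":[25,1,0]},{"trans":[15,0,0]},{},{}]'; python3 - <<'E'
from h import *
m=env.camera_model("wrist"); f=env.grab_frame("wrist"); np.save("w6.npy",m);cv2.imwrite("pics/w6.png",crop(f,0,0,560,420,1.42))
print(tool((546,292.6,200)))
E
```

```text
time_s: 55.4
ee_pos: [546.5, 286.2, 196.8]
ee_rot: [-180.0, 0.1, 92.9]
force: [-0.3, -0.6, -2.4]
gripper_width: 13.8
gripper_force: 60.0
[ 6.73025568 -0.31935611 -3.11327833]
```

View pics/w6.png

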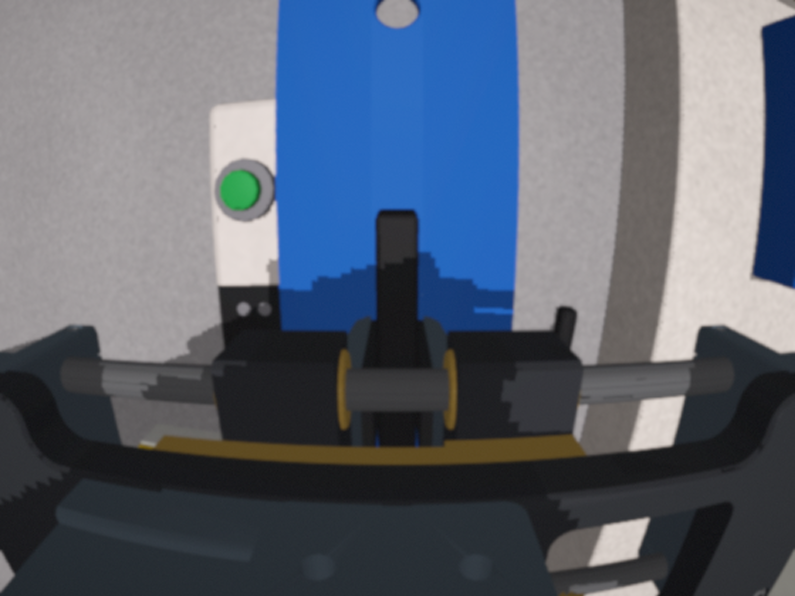

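```bash
python3 - <<'E'
from h import *
T=np.array([546.5,286.2]);u=np.array([-np.sin(a_),np.cos(a_)])
for d,z in((139,188),(57,222)):print(pw("w6.npy",(*(T+u*d),z)))
print("pred button",pw("w6.npy",mx(-104,60,72)))
E
```

```text
[395.82287402   8.30709313]
[396.17373001 216.40199114]
pred button [238.16361184 189.84955708]
```

Plate sits level and centred in the grip (hole (397,10), handle end (397,212), button (240,190), matching predictions). Lowering.

```bash
python3 drive.py '[{"trans":[4,0,5]},{"trans":[2.5,0,10]},{"trans":[0,0,12]},{"trans":[0,0,6]},{},{}]'; python3 - <<'E'
from h import *
print(tool((546,292.6,160)),env.state()["ee_rot"])
E
```

```text
time_s: 56.05
ee_pos: [546.5, 293.7, 163.7]
ee_rot: [-180.0, 0.0, 92.9]
force: [-0.2, 0.4, -3.4]
gripper_width: 13.7
gripper_force: 60.0
[-1.04188042 -0.53201797  3.71213129] [-1.79983817e+02  7.10403538e-03  9.28817246e+01]
```

```bash
python3 drive.py '[{"trans":[-1,-0.5,3]},{"trans":[0,0,3]},{"trans":[0,0,3]},{"trans":[0,0,3]},{}]'|egrep 'pos|^force:'; for i in 1 2 3; do python3 drive.py '[{"trans":[0,0,3]},{"trans":[0,0,3]},{}]'|egrep 'pos|^force:'; done
```

```text
ee_pos: [545.7, 292.6, 151.4]
force: [-0.1, 0.4, -3.5]
ee_pos: [545.7, 292.6, 145.4]
force: [-0.9, 0.5, -3.2]
ee_pos: [545.6, 292.6, 139.4]
force: [-0.5, -0.1, -3.0]
ee_pos: [545.6, 292.5, 133.4]
force: [-0.3, 0.2, -3.6]
```

On the pins with no side force. Going down to the bars.

```bash
python3 drive.py '[{"trans":[0,0,2]},{"trans":[0,0,2]},{"trans":[0,0,2]},{}]'|egrep 'pos|^force:'; for i in 1 2 3; do python3 drive.py '[{"trans":[0,0,1]},{}]'|egrep 'pos|^force:'; done
```

```text
ee_pos: [545.8, 292.6, 127.6]
force: [0.4, 0.3, -3.0]
ee_pos: [545.9, 292.7, 126.9]
force: [-0.4, -1.7, -4.1]
ee_pos: [545.9, 292.7, 125.9]
force: [0.2, 0.1, -3.4]
ee_pos: [546.1, 292.8, 125.0]
force: [0.2, 0.5, -3.3]
```

```bash
for i in 1 2 ; do python3 drive.py '[{"trans":[0,0,1]},{}]'|egrep 'pos|^force:'; done
```

```text
ee_pos: [546.1, 292.8, 125.0]
force: [-1.2, -0.9, 3.6]
ee_pos: [546.1, 292.8, 124.9]
force: [-2.7, -2.0, 8.4]
```

Seated at the predicted height (TCP 125), load carried by the bars. Releasing and heading for the button.

```bash
python3 drive.py '[{"trans":[0,0,-1]},{},{},{},{"trans":[0,0,-10]},{"trans":[0,0,-25]},{"trans":[0,0,-35]},{"trans":[0,0,-30]}]' 60; python3 drive.py '[{"r":[0,0,8]},{"r":[0,0,8]},{"r":[0,0,8]},{"r":[0,0,8]},{"r":[0,0,8]},{"r":[0,0,8]},{"r":[0,0,8]},{"r":[0,0,8]}]' 0 10; python3 drive.py '[{"r":[0,0,8]},{"r":[0,0,8]},{"r":[0,0,8]},{"r":[0,0,2]},{},{}]' ; python3 - <<'E'
from h import *
print(tool((439.5,348,90)))
f=env.grab_frame("scene");cv2.imwrite("pics/s7.png",crop(f,290,200,500,380,3))
E
```

```text
time_s: 59.65
ee_pos: [546.2, 292.9, 226.1]
ee_rot: [179.9, -0.0, 92.9]
force: [0.2, -0.5, -0.4]
gripper_width: 59.9
gripper_force: 0.0
time_s: 60.45
ee_pos: [546.2, 292.8, 224.7]
ee_rot: [-180.0, -0.0, 28.6]
force: [0.1, -0.7, -0.5]
gripper_width: 0.9
gripper_force: 0.0
time_s: 61.05
ee_pos: [546.1, 292.8, 224.4]
ee_rot: [-180.0, -0.0, 2.9]
force: [0.0, -0.4, -0.4]
gripper_width: 0.4
gripper_force: 0.0
[-103.65946389  -60.5448217   134.36206904]
```

View pics/s7.png

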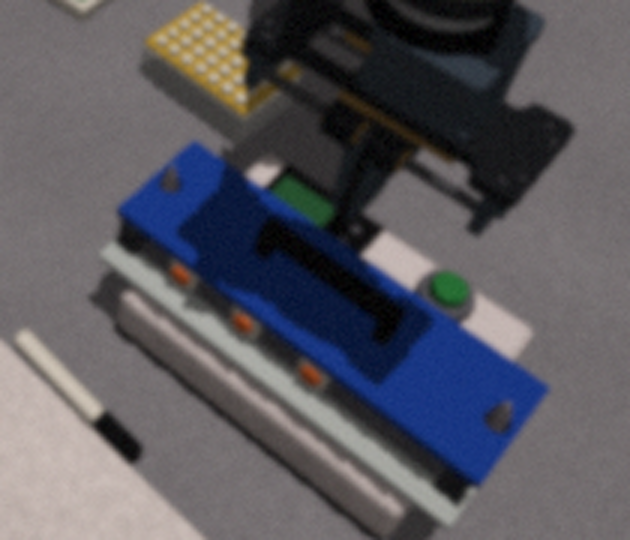

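The plate is flush on both pins, (172,180) and (500,412), with three home plungers visible beneath it. Now the green button.

```bash
python3 drive.py '[{"trans":[-26,-15,0]},{"trans":[-26,-15,0]},{"trans":[-26,-15,0]},{"trans":[-26,-15,20]},{"trans":[0,0,35]},{"trans":[0,0,40]},{"trans":[0,0,35]},{}]'; python3 drive.py '[{"trans":[0,0,5]},{"trans":[0,0,5]},{"trans":[0,0,4]},{"trans":[0,0,2]},{}]'
```

```text
time_s: 61.9
ee_pos: [436.0, 345.3, 89.8]
ee_rot: [179.7, 0.5, 2.9]
force: [-0.2, -0.2, -0.9]
gripper_width: 0.1
gripper_force: 0.0
time_s: 62.4
ee_pos: [439.3, 347.5, 78.4]
ee_rot: [-180.0, -0.0, 2.9]
force: [0.2, -0.4, 0.4]
gripper_width: 0.5
gripper_force: 0.0
```

```bash
for i in 1 2 3 4 5 6; do python3 drive.py '[{"trans":[0,0,1]},{"trans":[0,0,1]},{}]'|egrep 'pos|^force:'; done
```

```text
ee_pos: [439.3, 347.6, 76.2]
force: [0.2, -0.1, 1.1]
ee_pos: [439.3, 347.6, 74.1]
force: [-0.5, 0.7, 2.2]
ee_pos: [439.3, 347.6, 72.1]
force: [0.1, 0.3, 4.6]
ee_pos: [439.3, 347.6, 70.3]
force: [-0.5, -0.3, 5.7]
ee_pos: [439.3, 347.6, 70.1]
force: [-2.8, -3.0, 16.3]
ee_pos: [439.4, 347.7, 69.9]
force: [-5.5, -4.8, 26.5]
```

```bash
python3 drive.py '[{"trans":[0,0,-10]},{"trans":[0,0,-25]},{"trans":[0,0,-35]},{"trans":[0,0,-35]},{},{}]'; python3 - <<'E'
from workcell import env
print(env.job_done())
E
```

```text
time_s: 64.8
ee_pos: [438.9, 347.3, 170.9]
ee_rot: [-180.0, -0.0, 2.9]
force: [-0.9, 0.2, -1.0]
gripper_width: 0.7
gripper_force: 0.0
the job is handed in; nothing more can be done
None
```

Job handed in at 64.8 s: three cartridges clicked home and cradled, plate flush on its pins, start pressed to its stop; on the first try at laying it aside, the plate corner pressed the dishes (about 56 N at the wrist), with no visible shift.

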